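# Open the taller bayonet filter housing

## Task

Two bench filter housings stand on the worktop, each closed by a bayonet cover with a bar grip. Open the taller one so that its filter can be changed: turn its cover about a quarter turn anticlockwise (seen from above) until its lugs are free, lift it straight off, and set it down gently in the middle of the shallow tray, grip uppermost, then let go. Leave the lower housing shut.

Things in the scene. Friction and masses are not known exactly. Their poses are not given: they have to be found in the camera images.
- tall_housing: taller of two round aluminium filter housings, fixed: 94 mm wide (foot 104), 100 mm high. Origin: centre of underside, z up; a hose stub low on its +x side reaches 80 mm out. Its cover turns freely (play 4 mm sideways, 3 mm up) between stops at -5 and 98 degrees from the housing's x axis, anticlockwise positive, and lifts straight out when at 68 to 97, best 82
- tall_cover: its grey cover, 0.18 kg: disc 84 mm across; upright black bar grip on it 60 mm long (cover's x), 14 thick (y), 30 high; below it a 54 mm spigot with two lugs 74 mm across. Origin: centre of spigot's underside, z up; disc from z = 15 to 22 mm, grip 22 to 52. Starts locked: origin 85 mm above the housing's, x along the housing's x within 4 degrees. Stands stably on its spigot
- tray: shallow square steel tray, fixed, 150 x 150 mm, 14 mm high over the rim, walls and floor 3 mm thick. Origin: centre of its underside, z up. The cover stands in it on its spigot, with the disc 4 mm above the rim
- low_cover_grip_end (a point): one end of the bar grip on the other, lower housing (60 mm high, same cover and make), 30 mm from that cover's axis and 5 mm below the bar's top. To be left alone

How it is judged:
By the outcome, as a careful person would: the job done as asked, in the order asked, and still so for the second after the job is handed in, with the robot touching nothing.
It also fails if it takes over 51 s, if anything falls off the work surface, if the arm or the gripper's body presses on something with over 40 N, if the wrist force passes 120 N, or if a joint passes its speed limit or range.

## Robot

A 6-joint arm with a two-finger parallel gripper is mounted at the origin on a cart in front of the work surface, level with it; the furniture and walls round the work are solid. World frame = base frame: x ahead of the robot, y to its left, z up, the work surface at z = 0. Lengths are in m, angles in rad, forces in N, time in s.
With the tool pointing down it reaches from about 0.275 to 1 m from the base axis. Payload 8.4 kg.
Tool frame: the origin (TCP) lies between the finger pads; the fingertips stand 25 mm ahead of it and the grasp point (between the pads) lies 6 mm ahead of it (robot.tips_ahead is the distance from the TCP to the fingertips, in m); z points along the fingers, y is the line along which they close (so a half turn about z gives the same grasp; the last joint's range is limited). The gripper opens to 85 mm and grips with 20 to 120 N. Pads are 22 mm wide; open, the fingers measure 114 mm over their backs; the gripper's body (76 mm by 85 mm) begins 54 mm behind the grasp point. The pads swing forward as they close: fully open they stand 13 mm farther back than shut.
Start: joints at [-1.272, 0.353, 1.633, -0, 1.155, -0.002], TCP at [0.185, -0.597, 0.256] pointing down, gripper open.
Joint ranges: [-2.63, 2.63], [-0.92, 2.1], [0.06, 2.66], [-1.3, 4.44], [0, 2.69], [-3.02, 3.02]. Speed limits (rad/s): [2.22, 2.22, 2.79, 3.14, 3.14, 3.14].

## Interface

Orientations are given as a unit quaternion [w, x, y, z].
In Python, from rig import robot gives the robot as it stands.
- The arm moves only by the shell command python3 -m creep 'ROWS' [FORCE]. ROWS is a JSON object of lists of equal length, an entry for each row: "delta_pos": the shift along the tool's x, y, z in m, a list of three; "dr": the turn, a rotation vector about the tool's x, y, z in rad, a list of three; "fingers": the closure in counts, from 0 (fully open) to 255 (shut). In form: {"delta_pos": [[tx, ty, tz], ...], "dr": [[ax, ay, az], ...], "fingers": [fingers, ...]}. A call has 1 to 12 rows; each row is the pose to reach, as a shift and turn from the pose commanded when the call began, along the tool's axes at that moment; what a row does not reach only later rows make up. A row lasts 1/8 s, in which the tool goes at most 62.5 mm and 10.7 degrees, less where a joint would pass 70% of its speed; a pose out of reach is approached as far as the arm can. A call with a gripper value outside its range is refused whole. The fingers move at their own pace and stop on an object; FORCE is the grip in N (left out, the last holds). Time passes only in rows, so rows that repeat a pose let the fingers close. It gives the time, the measured TCP pose, the force, the opening and the grip force at its end, in the units of the state.
- robot.observe(): the state, without advancing time (a new reading comes with each control period).
- robot.get_image(name): name is "scene" or "top" or "wrist"; returns a dict with "pixels" (400x640x3 uint8, blue, green, red), "z_map" (400x640 float32, m along the optical axis (not along the pixel's ray), 0 where there is no reading), "fx", "fy", "cx", "cy" (pixels), "D" ([k1, k2, p1, p2, k3] as OpenCV has them; the pictures are not rectified), "world_to_cam" (4x4, takes a point from world to camera coordinates). Camera axes: x right, y down, z forward; pixel columns grow to the right and rows downward; lengths in m; the calibration is good to about 2 mm. A picture is of the moment at which its call begins.
- robot.job_done(): hands the job in; it is judged then, once.
Trained networks look in a picture, given as the dict that the camera call returned (one of the last four; its "shot" number tells which), for a name from the list of things; names that differ only in an ending like _2 or _b are one class to them, and where a whole thing is asked for, a point or a joint stands for the part that bears it (a point fixed in the world has none). Each returns a list of dicts, best first, with "conf" (0 to 1); they miss things now and then, are a little off and sometimes report something else, mostly with a low value. They report only what shows in the picture. A call takes as long as a camera call.
- robot.look_for(picture, query): "position" ([column, row] in pixels, amid what is visible of it).
- robot.landmark_of(picture, query): "position" ([column, row] in pixels: a listed point, or the origin of a listed thing).
The state is a dict: "t": time; "joints": joint angles; "joint_velocities": joint speeds; "joint_efforts": joint torques, N m; "eef_pos": TCP position; "orientation": TCP orientation; "contact_force": force on the tool from outside, world axes, zero at the start; "ft_torque": the same for the moment, N m; "finger_gap": finger opening in m; "grip_force": force on a finger pad.
Only numpy, scipy, OpenCV 4.12 (cv2) and the standard library are available. Lean on these libraries where they do the work, as an engineer would, in place of code of your own. Each camera call takes 0.05 s, during which the arm holds its last target. There are 200 camera calls.

## Working session

There is one attempt and no reset: what is moved stays moved. The work goes in short steps, Python scripts to look and compute and a shell command to move; the robot and the scene stay as the last step left them, time stands still between calls to the robot, and variables do not carry over. Pictures are saved under pics/ and viewed, at most 10 in all, crops included, and the job is handed in when it is done.

```bash
mkdir -p pics; cat > h.py <<'E'
import numpy as np, cv2
from rig import robot
def grab(n,save=None):
    p=robot.get_image(n)
    if save: cv2.imwrite('pics/'+save,p['pixels'])
    return p
def K(p): return np.array([[p['fx'],0,p['cx']],[0,p['fy'],p['cy']],[0,0,1.]])
def world(p,uv,z=None,depth=None):
    n=cv2.undistortPoints(np.array([[uv]],float),K(p),np.array(p['D'],float))[0,0]
    T=np.linalg.inv(np.array(p['world_to_cam'])); d=T[:3,:3]@np.r_[n,1]; o=T[:3,3]
    if z is not None: return o+d*(z-o[2])/d[2]
    if depth is None: depth=p['z_map'][int(round(uv[1])),int(round(uv[0]))]
    return o+d*depth
def cloud(p):
    v,u=np.nonzero(p['z_map']>0); z=p['z_map'][v,u]
    n=cv2.undistortPoints(np.stack([u,v],1).astype(float)[:,None],K(p),np.array(p['D'],float))[:,0]
    T=np.linalg.inv(np.array(p['world_to_cam']))
    return (np.c_[n,np.ones(len(n))]*z[:,None])@T[:3,:3].T+T[:3,3],u,v
E
python3 - <<'E'
from h import *
np.set_printoptions(precision=4,suppress=True)
s=robot.observe();print(s['t'],s['eef_pos'],s['orientation'],s['finger_gap'])
P={n:grab(n,n+'0.png') for n in('scene','top')}
for n,p in P.items():
    for q in('tall_housing','tall_cover','tray','low_cover_grip_end'):
        for f in('look_for','landmark_of'):
            for r in getattr(robot,f)(p,q)[:3]: print(n,q,f,np.round(r['position'],1),round(r['conf'],2),world(p,r['position']))
cv2.imwrite('pics/both.png',cv2.resize(np.vstack([P['scene']['pixels'],P['top']['pixels']]),(480,600)))
E
```

```text
0.0 [ 0.185  -0.5965  0.2555] [-0.0007  0.9887  0.1498 -0.0001] 0.08547364381209528
scene tall_housing look_for [289.4 313.4] 0.86 [0.5236 0.0075 0.0681]
scene tall_housing landmark_of [292.6 317.3] 0.76 [0.5206 0.0043 0.0577]
scene tall_cover look_for [286.2 276.6] 0.71 [ 0.5472 -0.023   0.1083]
scene tall_cover landmark_of [286.6 282.5] 0.97 [ 0.5412 -0.015   0.1056]
scene tray look_for [352.3 255.9] 0.82 [ 0.5341 -0.2181  0.0028]
scene tray landmark_of [350.3 258.8] 0.96 [ 0.5329 -0.2076  0.0042]
scene low_cover_grip_end look_for [399.1 184. ] 0.61 [ 0.5192 -0.3948  0.071 ]
scene low_cover_grip_end landmark_of [383.3 177.7] 0.71 [ 0.5591 -0.4033  0.0693]
top tall_housing look_for [246.8 217.6] 0.77 [ 0.528  -0.0693  0.0998]
top tall_cover look_for [227.4 204.2] 0.75 [ 0.5505 -0.0375  0.1343]
top tall_cover landmark_of [231.5 207.1] 0.78 [ 0.5479 -0.0396  0.1073]
top tray look_for [323.6 213.1] 0.75 [ 0.5474 -0.22    0.0045]
top tray landmark_of [322.6 213.5] 0.6 [ 0.5466 -0.2178  0.0035]
top low_cover_grip_end look_for [412.  219.6] 0.61 [ 0.5268 -0.3957  0.0963]
top low_cover_grip_end landmark_of [402.9 209.2] 0.72 [ 0.5507 -0.3832  0.0655]
```

View pics/both.png

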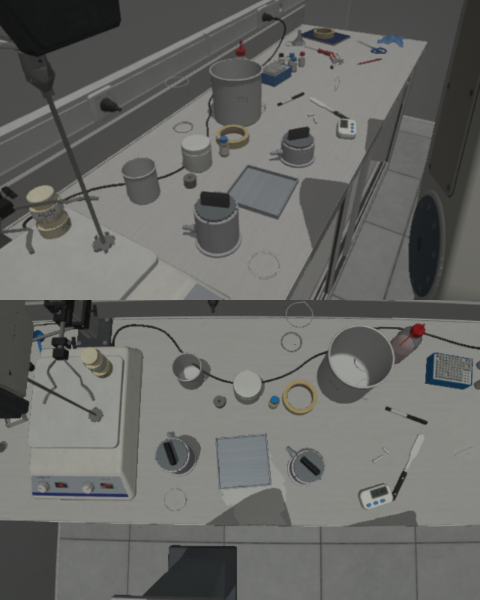

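The picture shows the tall housing at top-view pixel (231,207) with its grip running nearly along image vertical, the tray at (323,213), and the low housing at (408,220). Next I fit the grip from depth.

```bash
python3 - <<'E'
from h import *
np.set_printoptions(precision=4,suppress=True)
for n in('scene','top'):
    p=grab(n); X,u,v=cloud(p)
    near=np.hypot(X[:,0]-.55,X[:,1]+.035)<.07
    g=X[near&(X[:,2]>.128)&(X[:,2]<.15)]
    r=cv2.minAreaRect(g[:,:2].astype(np.float32)*1000); b=cv2.boxPoints(r)
    print(n,'grip',len(g),r,np.median(g[:,2])); 
    e,V=np.linalg.eigh(np.cov(g[:,:2].T)); print('axis deg',np.degrees(np.arctan2(V[1,1],V[0,1])),g.mean(0))
    d=X[near&(X[:,2]>.1)&(X[:,2]<.113)]; print('disc',cv2.minEnclosingCircle(d[:,:2].astype(np.float32)*1000),len(d))
    s=X[(np.hypot(X[:,0]-.55,X[:,1]+.035)<.1)&(X[:,2]>.01)&(X[:,2]<.05)]
    s=s[np.hypot(s[:,0]-.55,s[:,1]+.035)>.06]; print('stub',len(s),s.mean(0) if len(s) else '')
    t=X[(abs(X[:,0]-.545)<.1)&(abs(X[:,1]+.22)<.1)&(X[:,2]>.008)&(X[:,2]<.02)]
    print('rim',len(t),cv2.minAreaRect(t[:,:2].astype(np.float32)*1000) if len(t) else '')
    if n=='top': cv2.imwrite('pics/c.png',cv2.resize(p['pixels'][150:270,170:390],(800,436),interpolation=cv2.INTER_CUBIC))
E
```

```text
scene grip 401 ((550.2562866210938, -30.32053565979004), (60.6650276184082, 16.251602172851562), 21.046159744262695) 0.13645156836576877
axis deg -158.4199188403365 [ 0.5487 -0.0285  0.1352]
disc ((550.4183959960938, -29.995800018310547), 47.46259307861328) 1297
stub 112 [ 0.5824 -0.0076  0.0286]
rim 685 ((542.3530883789062, -218.66038513183594), (150.73101806640625, 155.5416717529297), 5.1285223960876465)
top grip 241 ((549.4890747070312, -32.39822006225586), (59.475765228271484, 14.913554191589355), 20.38421630859375) 0.13579869438175773
axis deg -159.19233638750848 [ 0.5495 -0.033   0.1355]
disc ((549.4434814453125, -32.65160369873047), 46.16617965698242) 1192
stub 45 [ 0.5946 -0.0083  0.0287]
rim 418 ((542.2071533203125, -219.57449340820312), (150.5082244873047, 150.1605224609375), 5.048105239868164)
```

View pics/c.png

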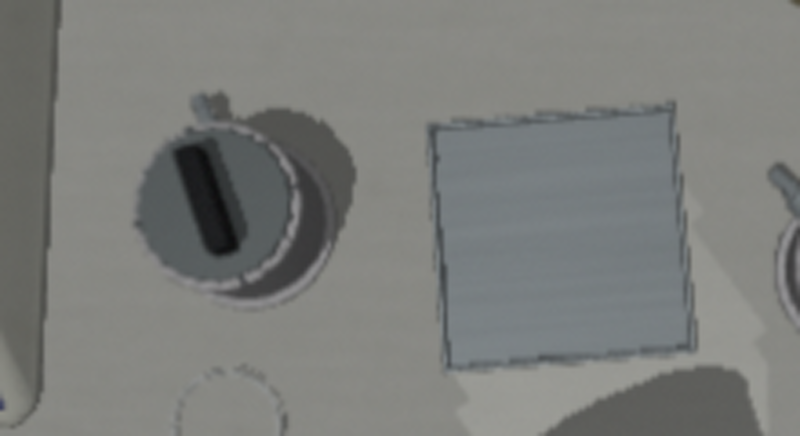

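```bash
cat >> h.py <<'E'
from scipy.spatial.transform import Rotation as R
def go(pos,yaw):
    """shift in current tool axes & turn about tool z to bring tool x to yaw deg (mod 180)"""
    s=robot.observe(); q=s['orientation']; r=R.from_quat([*q[1:],q[0]])
    x=r.as_matrix()[:,0]; y0=np.degrees(np.arctan2(x[1],x[0]))
    d=r.inv().apply(np.array(pos)-s['eef_pos']); t=(yaw-y0+90)%180-90
    tilt=r.inv().apply(np.cross(r.as_matrix()[:,2],[0,0,-1]))
    print('yaw now',y0,'shift',np.round(d,4),'dr z',round(-np.radians(t),4),'tilt dr',np.round(tilt,4))
E
python3 - <<'E'
from h import *
np.set_printoptions(precision=3,suppress=True)
print(robot.tips_ahead)
go([.55,-.0315,.25],21)
for n in('scene','top'):
    X,u,v=cloud(grab(n))
    m=(np.hypot(X[:,0]-.55,X[:,1]+.03)<.22)&(X[:,2]>.05)&(np.hypot(X[:,0]-.55,X[:,1]+.03)>.06)
    Y=X[m]; k,i=np.unique((Y[:,:2]//.04).astype(int),axis=0,return_inverse=True); i=i.ravel()
    for j in range(len(k)):
        if (i==j).sum()>5: print(n,k[j]*.04,(i==j).sum(),'zmax',Y[i==j,2].max())
E
```

```text
0.025
yaw now 17.233451475044475 shift [ 0.516 -0.432  0.006] dr z -0.0657 tilt dr [ 0. -0. -0.]
scene [0.44 0.08] 137 zmax 0.0640655606850582
scene [0.44 0.12] 176 zmax 0.06460691229153337
scene [0.48 0.08] 185 zmax 0.07752713061340344
scene [0.48 0.12] 881 zmax 0.07970832653480164
scene [0.48 0.16] 129 zmax 0.08052607154931035
scene [0.52 0.08] 591 zmax 0.5392202908911259
scene [0.52 0.12] 2533 zmax 0.5481075779896758
scene [0.52 0.16] 2558 zmax 0.5544664455476477
scene [0.56 0.08] 113 zmax 0.5130864136173238
scene [0.56 0.12] 1131 zmax 0.5102338893762726
scene [0.56 0.16] 949 zmax 0.510295243746218
scene [0.6  0.12] 699 zmax 0.4663297642293741
scene [0.6  0.16] 798 zmax 0.47848897589776257
scene [0.64 0.12] 668 zmax 0.4775933542938449
scene [0.64 0.16] 348 zmax 0.476780292605728
scene [0.68 0.12] 96 zmax 0.21545768298911416
scene [ 0.72 -0.08] 62 zmax 0.09567254997271846
scene [ 0.76 -0.08] 235 zmax 0.09356976227223002
scene [ 0.76 -0.04] 89 zmax 0.09394409528494607
top [0.44 0.08] 66 zmax 0.06325076638270288
top [0.44 0.12] 159 zmax 0.06317785424798628
top [0.44 0.16] 64 zmax 0.0
[... 256 characters left out ...]
266 zmax 0.08037418494331183
top [0.56 0.08] 1758 zmax 0.5783346816644611
top [0.56 0.12] 418 zmax 0.1036792369093602
top [0.56 0.16] 275 zmax 0.10340639029189203
top [0.6  0.08] 1808 zmax 0.5868552602216347
top [0.6  0.12] 388 zmax 0.14007152870449446
top [0.6  0.16] 186 zmax 0.14121362068012744
top [0.64 0.08] 1979 zmax 0.5937021080293929
top [0.64 0.12] 442 zmax 0.4244587447332735
top [0.64 0.16] 386 zmax 0.4263576920033717
top [0.68 0.08] 1594 zmax 0.5978776289462457
top [0.68 0.12] 111 zmax 0.2129510058796339
top [ 0.72 -0.08] 49 zmax 0.09450726489420125
top [0.72 0.08] 27 zmax 0.5586486799785069
top [ 0.76 -0.08] 62 zmax 0.09277139392715628
top [ 0.76 -0.04] 15 zmax 0.09259180886894336
```

```bash
python3 - <<'E'
from h import *
np.set_printoptions(precision=2,suppress=True)
for n in('scene','top'):
    X,u,v=cloud(grab(n))
    for lo in np.arange(.15,1.2,.1):
        Y=X[(X[:,2]>lo)&(X[:,2]<lo+.1)&(X[:,0]<.75)&(X[:,0]>.1)&(X[:,1]>-.3)]
        k,c=np.unique((Y[:,:2]//.05).astype(int),axis=0,return_counts=True)
        print(n,round(lo,2),[tuple(a*5) for a in k[c>4].tolist() for a in [np.array(a)] if a[1]<5][:30])
E
```

```text
scene 0.15 [(np.int64(15), np.int64(0)), (np.int64(15), np.int64(5)), (np.int64(60), np.int64(15)), (np.int64(65), np.int64(10)), (np.int64(65), np.int64(15)), (np.int64(65), np.int64(20)), (np.int64(70), np.int64(15)), (np.int64(70), np.int64(20))]
scene 0.25 [(np.int64(10), np.int64(10)), (np.int64(15), np.int64(-5)), (np.int64(15), np.int64(0)), (np.int64(15), np.int64(5)), (np.int64(15), np.int64(10)), (np.int64(20), np.int64(-5)), (np.int64(20), np.int64(0)), (np.int64(60), np.int64(15)), (np.int64(65), np.int64(15))]
scene 0.35 [(np.int64(10), np.int64(5)), (np.int64(10), np.int64(10)), (np.int64(15), np.int64(0)), (np.int64(15), np.int64(5)), (np.int64(15), np.int64(10)), (np.int64(20), np.int64(-10)), (np.int64(20), np.int64(-5)), (np.int64(20), np.int64(0)), (np.int64(60), np.int64(15)), (np.int64(65), np.int64(15))]
scene 0.45 [(np.int64(15), np.int64(0)), (np.int64(15), np.int64(5)), (np.int64(20), np.int64(-10)), (np.int64(20), np.int64(-5)), (np.int64(20), np.int64(0)), (np.int64(55), np.int64(10)), (np.int64(55), np.int64(15)), (np.int64(55), np.int64(20)), (np.int64(60
[... 277 characters left out ...]
.int64(65), np.int64(10)), (np.int64(65), np.int64(15)), (np.int64(65), np.int64(20)), (np.int64(70), np.int64(15)), (np.int64(70), np.int64(20))]
top 0.25 [(np.int64(60), np.int64(15)), (np.int64(65), np.int64(15))]
top 0.35 [(np.int64(60), np.int64(15)), (np.int64(65), np.int64(15))]
top 0.45 [(np.int64(55), np.int64(5)), (np.int64(55), np.int64(10)), (np.int64(60), np.int64(5)), (np.int64(60), np.int64(10)), (np.int64(65), np.int64(5)), (np.int64(70), np.int64(5))]
top 0.55 [(np.int64(55), np.int64(5)), (np.int64(55), np.int64(10)), (np.int64(60), np.int64(5)), (np.int64(65), np.int64(5)), (np.int64(70), np.int64(5))]
top 0.65 []
top 0.75 []
top 0.85 []
top 0.95 []
top 1.05 []
top 1.15 []
```

View pics/scene0.png

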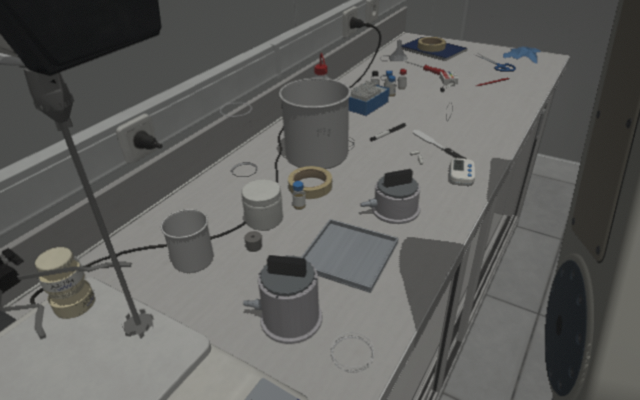

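The scene view shows a lamp head at upper left, about (80,30), that overhangs at z>0.45, y>0.05. I'll keep the hover low, at z≈0.20.

```bash
python3 -m creep '{"delta_pos":[[0.04,-0.034,0.01],[0.085,-0.071,0.02],[0.13,-0.109,0.03],[0.175,-0.147,0.04],[0.22,-0.184,0.05],[0.265,-0.222,0.056],[0.31,-0.26,0.056],[0.355,-0.297,0.056],[0.4,-0.335,0.056],[0.445,-0.373,0.056],[0.485,-0.406,0.056],[0.516,-0.432,0.056]],"dr":[[0,0,0],[0,0,-0.01],[0,0,-0.02],[0,0,-0.03],[0,0,-0.04],[0,0,-0.05],[0,0,-0.066],[0,0,-0.066],[0,0,-0.066],[0,0,-0.066],[0,0,-0.066],[0,0,-0.066]],"fingers":[0,0,0,0,0,0,0,0,0,0,0,0]}' 40
python3 -m creep '{"delta_pos":[[0,0,0],[0,0,0]],"dr":[[0,0,0],[0,0,0]],"fingers":[0,0]}'
python3 - <<'E'
from h import *
np.set_printoptions(precision=4,suppress=True)
p=grab('wrist','w1.png'); X,u,v=cloud(p)
near=np.hypot(X[:,0]-.55,X[:,1]+.0315)<.06
g=X[near&(X[:,2]>.13)&(X[:,2]<.15)]
print(len(g),cv2.minAreaRect(g[:,:2].astype(np.float32)*1000),np.median(g[:,2]))
d=X[near&(X[:,2]>.1)&(X[:,2]<.113)]; print('disc',cv2.minEnclosingCircle(d[:,:2].astype(np.float32)*1000),np.median(d[:,2]))
go([.55,-.0315,.136],21); print(robot.observe()['joints'])
E
```

```text
t: 2.7
eef_pos: [0.5511, -0.0294, 0.2005]
orientation: [0.0, 0.983, 0.183, 0.0]
contact_force: [0.0, 0.3, 0.5]
finger_gap: 0.0853
grip_force: 0.0
t: 2.95
eef_pos: [0.5496, -0.0316, 0.2001]
orientation: [0.0, 0.983, 0.183, -0.0]
contact_force: [-0.2, -0.1, -0.4]
finger_gap: 0.0851
grip_force: 0.0
2466 ((552.5335083007812, -31.21697998046875), (59.864845275878906, 13.957045555114746), 20.437694549560547) 0.13516356787475403
disc ((553.4727783203125, -31.219921112060547), 45.104366302490234) 0.10543606973578101
yaw now 20.99812766952736 shift [ 0.0008 -0.0003  0.0642] dr z -0.0 tilt dr [-0.      0.0007 -0.    ]
[-0.0609  0.3006  1.8474 -0.0003  0.9942  1.1435]
```

View pics/w1.png

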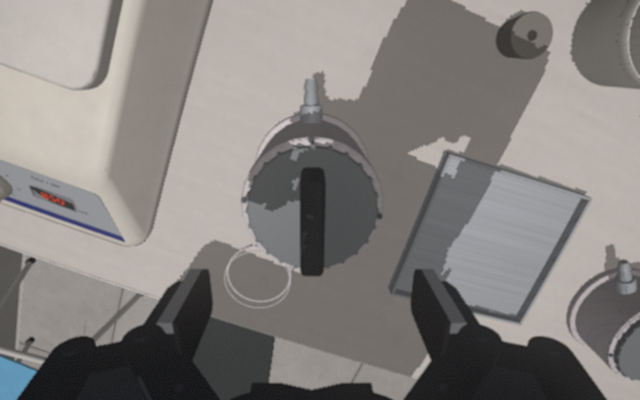

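Wrist view: the grip bar is at (313,222), centred between the fingers and lengthwise along tool x. The hose stub is at (311,95). I'll descend and close.

```bash
python3 -m creep '{"delta_pos":[[0.002,-0.001,0.03],[0.002,-0.001,0.055],[0.002,-0.001,0.063],[0.002,-0.001,0.063],[0.002,-0.001,0.063]],"dr":[[0,0,0],[0,0,0],[0,0,0],[0,0,0],[0,0,0]],"fingers":[0,0,0,0,60]}' 60
python3 -m creep '{"delta_pos":[[0,0,0],[0,0,0],[0,0,0],[0,0,0],[0,0,0],[0,0,0],[0,0,0],[0,0,0]],"dr":[[0,0,0],[0,0,0],[0,0,0],[0,0,0],[0,0,0],[0,0,0],[0,0,0],[0,0,0]],"fingers":[120,180,255,255,255,255,255,255]}' 60
```

```text
t: 3.62
eef_pos: [0.5521, -0.0302, 0.1383]
orientation: [0.0, 0.983, 0.182, 0.001]
contact_force: [0.9, -0.4, -0.1]
finger_gap: 0.0698
grip_force: 0.0
t: 4.62
eef_pos: [0.5519, -0.0298, 0.1377]
orientation: [0.0, 0.983, 0.182, 0.0]
contact_force: [-0.5, -0.2, 6.2]
finger_gap: 0.0127
grip_force: 59.6
```

```bash
python3 -m creep '{"delta_pos":[[0,0,0],[0,0,0],[0,0,0],[0,0,0]],"dr":[[0,0,-0.08],[0,0,-0.18],[0,0,-0.3],[0,0,-0.4]],"fingers":[255,255,255,255]}'
python3 - <<'E'
from h import *
s=robot.observe(); print(s['ft_torque'],s['contact_force']); go([.55,-.0315,.137],103)
E
```

```text
t: 5.12
eef_pos: [0.552, -0.0298, 0.1378]
orientation: [0.0, 0.927, 0.376, 0.001]
contact_force: [-0.4, 0.3, 5.3]
finger_gap: 0.0127
grip_force: 59.5
[-0.02496861  0.0376709  -0.17029858] [-0.36380231  0.3435783   5.263456  ]
yaw now 44.12456153408731 shift [-0.0026 -0.0002  0.0008] dr z -1.0276 tilt dr [ 0.0007 -0.0008  0.    ]
```

Turns freely; I'll finish the turn.

```bash
python3 -m creep '{"delta_pos":[[0,0,0],[0,0,0],[0,0,0],[0,0,0],[0,0,0],[0,0,0],[0,0,0],[0,0,0],[0,0,0],[0,0,0]],"dr":[[0,0,-0.12],[0,0,-0.25],[0,0,-0.38],[0,0,-0.51],[0,0,-0.64],[0,0,-0.77],[0,0,-0.9],[0,0,-1.03],[0,0,-1.03],[0,0,-1.03]],"fingers":[255,255,255,255,255,255,255,255,255,255]}'
python3 - <<'E'
from h import *
s=robot.observe(); print(s['ft_torque'],s['contact_force']); go([.55,-.0315,.137],103)
p=grab('wrist','w2.png')
E
```

```text
t: 6.38
eef_pos: [0.552, -0.0298, 0.1377]
orientation: [0.0, 0.623, 0.782, 0.0]
contact_force: [-0.0, 0.7, 5.7]
finger_gap: 0.0128
grip_force: 59.5
[0.04839694 0.07761437 0.12301625] [-0.03781035  0.69659603  5.66550522]
yaw now 102.9677896265483 shift [-0.0012 -0.0023  0.0007] dr z -0.0006 tilt dr [ 0.001   0.0003 -0.    ]
```

View pics/w2.png

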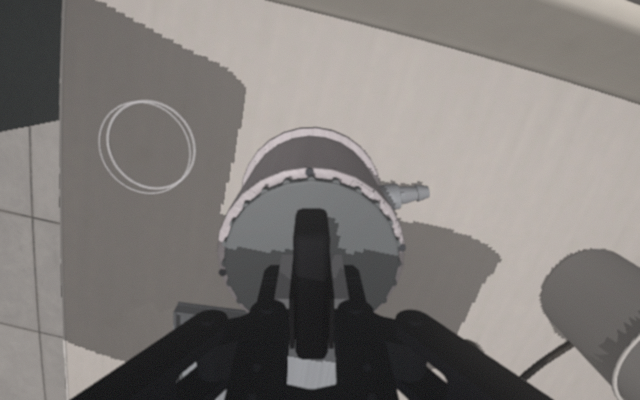

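The cover has turned with the hand: the grip at (312,280) is now perpendicular to the stub at (410,192). Lift straight up.

```bash
python3 -m creep '{"delta_pos":[[0,0,-0.004],[0,0,-0.008],[0,0,-0.014],[0,0,-0.02]],"dr":[[0,0,0],[0,0,0],[0,0,0],[0,0,0]],"fingers":[255,255,255,255]}'
```

```text
t: 6.92
eef_pos: [0.5515, -0.0298, 0.1577]
orientation: [-0.0, 0.623, 0.782, -0.0]
contact_force: [0.4, 1.5, -1.7]
finger_gap: 0.013
grip_force: 58.5
```

```bash
python3 -m creep '{"delta_pos":[[0,0,-0.012],[0,0,-0.026],[0,0,-0.035],[-0.03,-0.0085,-0.035],[-0.07,-0.02,-0.035],[-0.11,-0.031,-0.035],[-0.15,-0.0425,-0.035],[-0.175,-0.0495,-0.035],[-0.182,-0.0515,-0.035],[-0.182,-0.0515,-0.035],[-0.182,-0.0515,-0.035]],"dr":[[0,0,0],[0,0,0],[0,0,0],[0,0,0],[0,0,0],[0,0,0],[0,0,0],[0,0,0],[0,0,0],[0,0,0],[0,0,0]],"fingers":[255,255,255,255,255,255,255,255,255,255,255]}'
python3 - <<'E'
from h import *
go([.5423,-.219,.06],103)
p=grab('scene'); w=grab('wrist')
cv2.imwrite('pics/m1.png',np.hstack([cv2.resize(p['pixels'][130:350,200:450],(400,352)),cv2.resize(w['pixels'],(400,352))]))
for q in('tray',):
  for P in (p,grab('top')): print(robot.landmark_of(P,q)[:1],[world(P,r['position'],z=.003) for r in robot.landmark_of(P,q)[:1]])
E
```

```text
t: 8.3
eef_pos: [0.5421, -0.2178, 0.1923]
orientation: [-0.0, 0.623, 0.783, 0.0]
contact_force: [0.5, -0.1, -0.9]
finger_gap: 0.0128
grip_force: 58.6
yaw now 102.98732839544324 shift [-1.300e-03 -1.000e-04  1.323e-01] dr z -0.0002 tilt dr [-0.0001 -0.0004  0.    ]
[{'position': [348.4, 256.4], 'conf': 0.62}] [array([ 0.53989265, -0.2129578 ,  0.003     ])]
[] []
```

View pics/m1.png

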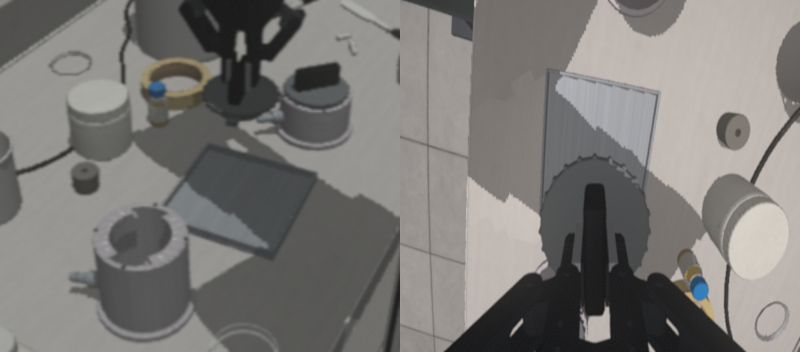

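The open housing is at (140,250) in the left image, and the held cover hangs level above the tray at (240,95). Lower to just above the floor.

```bash
python3 -m creep '{"delta_pos":[[-0.001,0,0.03],[-0.001,0,0.065],[-0.001,0,0.095],[-0.001,0,0.115],[-0.001,0,0.125],[-0.001,0,0.128],[-0.001,0,0.128]],"dr":[[0,0,0],[0,0,0],[0,0,0],[0,0,0],[0,0,0],[0,0,0],[0,0,0]],"fingers":[255,255,255,255,255,255,255]}'
python3 -m creep '{"delta_pos":[[0,0,0.001],[0,0,0.002],[0,0,0.003],[0,0,0.004],[0,0,0.005],[0,0,0.005]],"dr":[[0,0,0],[0,0,0],[0,0,0],[0,0,0],[0,0,0],[0,0,0]],"fingers":[255,255,255,255,255,255]}'
```

```text
t: 9.52
eef_pos: [0.5427, -0.2198, 0.0648]
orientation: [0.0, 0.623, 0.782, 0.0]
contact_force: [0.1, 0.1, -1.7]
finger_gap: 0.013
grip_force: 58.5
t: 10.28
eef_pos: [0.5423, -0.2197, 0.0592]
orientation: [-0.0, 0.623, 0.782, -0.0]
contact_force: [-0.4, -0.4, -1.4]
finger_gap: 0.0127
grip_force: 58.5
```

```bash
python3 -m creep '{"delta_pos":[[0,0,0.0007],[0,0,0.0014],[0,0,0.002],[0,0,0.002]],"dr":[[0,0,0],[0,0,0],[0,0,0],[0,0,0]],"fingers":[255,255,255,255]}'
python3 -m creep '{"delta_pos":[[0,0,0.0005],[0,0,0.001],[0,0,0.001]],"dr":[[0,0,0],[0,0,0],[0,0,0]],"fingers":[255,255,255]}'
```

```text
t: 10.78
eef_pos: [0.5423, -0.2197, 0.0573]
orientation: [-0.0, 0.623, 0.782, -0.0]
contact_force: [0.8, -0.5, -1.4]
finger_gap: 0.0129
grip_force: 58.5
t: 11.15
eef_pos: [0.5423, -0.2197, 0.0563]
orientation: [-0.0, 0.623, 0.782, 0.0]
contact_force: [0.6, 0.3, -2.0]
finger_gap: 0.0132
grip_force: 58.5
```

```bash
python3 -m creep '{"delta_pos":[[0,0,0.0005],[0,0,0.001],[0,0,0.001]],"dr":[[0,0,0],[0,0,0],[0,0,0]],"fingers":[255,255,255]}'
python3 -m creep '{"delta_pos":[[0,0,0.0005],[0,0,0.0005]],"dr":[[0,0,0],[0,0,0]],"fingers":[255,255]}'
```

```text
t: 11.52
eef_pos: [0.5424, -0.2197, 0.0557]
orientation: [0.0, 0.623, 0.782, 0.0]
contact_force: [-2.5, 0.4, 4.8]
finger_gap: 0.0127
grip_force: 59.6
t: 11.78
eef_pos: [0.5424, -0.2197, 0.0557]
orientation: [0.0, 0.623, 0.782, 0.0]
contact_force: [-3.5, 1.5, 10.2]
finger_gap: 0.0131
grip_force: 60.5
```

```bash
python3 -m creep '{"delta_pos":[[0,0,-0.0007],[0,0,-0.0007],[0,0,-0.0007],[0,0,-0.0007],[0,0,-0.0007],[0,0,-0.0007],[0,0,-0.0007],[0,0,-0.0007],[0,0,-0.0007],[0,0,-0.0007]],"dr":[[0,0,0],[0,0,0],[0,0,0],[0,0,0],[0,0,0],[0,0,0],[0,0,0],[0,0,0],[0,0,0],[0,0,0]],"fingers":[255,240,220,200,180,150,120,100,100,100]}' 20
python3 -m creep '{"delta_pos":[[0,0,-0.01],[0,0,-0.03],[0,0,-0.07],[0,0,-0.12],[0,0,-0.15],[0,0,-0.15],[0,0,-0.15]],"dr":[[0,0,0],[0,0,0],[0,0,0],[0,0,0],[0,0,0],[0,0,0],[0,0,0]],"fingers":[100,100,100,100,60,0,0]}'
python3 - <<'E'
from h import *
w=grab('wrist'); p=grab('scene'); X,u,v=cloud(w)
cv2.imwrite('pics/e1.png',np.hstack([cv2.resize(p['pixels'][130:350,200:450],(400,352)),cv2.resize(w['pixels'],(400,352))]))
m=np.hypot(X[:,0]-.5423,X[:,1]+.2195)<.06
g=X[m&(X[:,2]>.047)&(X[:,2]<.07)];print(cv2.minAreaRect(g[:,:2].astype(np.float32)*1000),np.median(g[:,2]))
t=X[(abs(X[:,0]-.5423)<.1)&(abs(X[:,1]+.2195)<.1)&(X[:,2]>.009)&(X[:,2]<.018)];print(cv2.minAreaRect(t[:,:2].astype(np.float32)*1000))
E
```

```text
t: 13.02
eef_pos: [0.5423, -0.2197, 0.0555]
orientation: [0.0, 0.623, 0.782, -0.0]
contact_force: [0.3, 0.4, -0.5]
finger_gap: 0.0523
grip_force: 0.0
t: 13.9
eef_pos: [0.5419, -0.2195, 0.2053]
orientation: [-0.0, 0.623, 0.782, -0.0]
contact_force: [-0.3, -0.2, 0.6]
finger_gap: 0.0854
grip_force: 0.0
((542.7400512695312, -219.3866424560547), (13.320324897766113, 59.09035873413086), 12.54516887664795) 0.05320338173340919
((543.6538696289062, -218.25750732421875), (150.89434814453125, 150.78631591796875), 4.9376606941223145)
```

View pics/e1.png

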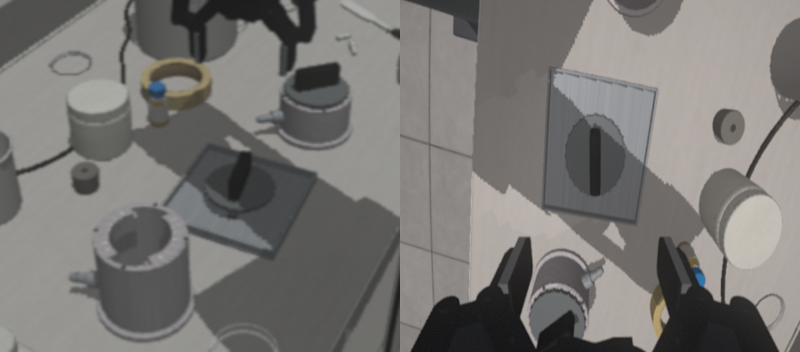

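The cover stands at the tray's centre, within about 1.5 mm and grip up, at (595,155) in the right image. The housing is open and the low one is untouched.

```bash
python3 -c "
from rig import robot; print(robot.job_done())"
```

```text
the job is handed in; nothing more can be done
None
```

The tall housing is open: its cover was turned about 82° anticlockwise, lifted off, and stands grip up within about 1.5 mm of the tray's centre; the low housing was left shut, and I handed the job in at about 14 s, before seeing any verdict.

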